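# Start and run down the hand nut of a plating-bath filter

### The job

One of the two filter pots on the bench has its lid on, but its T-bar hand nut is only resting on the end of the thread and stands higher than the other pot's nut. Turn that nut back (anticlockwise seen from above) until it drops with a click on to the thread start, then turn it forward (clockwise) until it is fully home at its stop. Leave the other pot's nut and the things on the bench as they are.

Things in the scene. Friction and masses are not known exactly. Their poses are not given: they have to be found in the camera images.
- filter_open_boss (a point): the pot to close: beige upright plastic filter pot fixed to the bench, its grey lid 170 mm across, top 173 mm above the bench. The point is on the nut's axis, on the lid's middle boss (68 mm across), 184 mm up; z up. The inlet with pressure gauge (reaching 116 mm from the axis, under 140 mm high) points along +x, the outlet along -x. The space above the lid is free round the nut
- handnut_bar (a point): the black T-bar hand nut of that pot. The point is on its axis, half-way up the cross-bar, about 0.224 m above the bench at the start, 0.212 m when home; x along the bar, z up. The hub is 52 mm across below and 42 mm at the bar; its top is 15 mm above this point, its underside 26 mm below. It is captive: it cannot be lifted off and turns only about the vertical. About 0.4 kg
- handnut_arm (a point): a point in one of that bar's two equal arms, 40 mm from the axis, half-way up. Arms are 16 mm wide and 20 mm tall from the hub out to 52 mm, ending in an upright round of 20 mm diameter, 22 mm tall, that reaches 71 mm from the axis. The nut turns lightly (0.05 N m, near 1 N at an arm) and stays where left; an arm can be pushed sideways with closed fingers, or the bar gripped
- handnut (a joint): angle of that nut (rad), growing clockwise seen from above (tightening). 0 is where the two thread ends meet: turned back to there it drops 8 mm (the click), between 0.05 and -0.2. It starts between 0.5 and 1.4. After the click it is home at the hard stop at 3.8. Backing past the click does no harm for half a turn. Turned forward without the click it stalls there, cross-threaded, 8 mm too high
- handnut_rise (a joint): height of that nut (m) relative to resting just on the thread end: about -0.001 at the start (between 0 and -0.002), falling suddenly to about -0.008 at the click, then sinking 8 mm a turn to about -0.013 when home
- shut_nut_bar (a point): the like hand nut of the other, like pot, which is already tight: leave it alone. The point is on its axis half-way up its cross-bar, 0.212 m above the bench; x along the bar, same sizes as the other
- shut_nut_end (a point): the end of one arm of that tight nut, 61 mm from its axis
- cartridge_mid (a point): bystander: a spare wound filter cartridge standing upright, white cylinder 63 mm across and 125 mm tall; the point is on its axis 60 mm up
- beaker_mid (a point): bystander: a clear beaker 72 mm across and 95 mm tall; the point is on its axis 45 mm up
- wash_bottle_mid (a point): bystander: a white wash bottle 64 mm across and 170 mm tall; the point is on its axis 80 mm up
- spanner_mid (a point): bystander: a steel spanner 170 mm long lying on the bench between the two pots; the point is at its middle
- o_ring_mid (a point): bystander: a black O-ring 84 mm across, 6 mm thick, lying on the bench behind the pots, between beaker and wash bottle; the point is at its centre
- brush_mid (a point): bystander: a hand brush 200 mm long lying on the bench; the point is at its middle
- hanger_mid (a point): bystander: a copper anode hook with a stub of lead, 180 mm long, lying on the bench; the point is at its middle

How it is judged (in metres and radians):
On the way:
1. the nut has been turned back to the thread start and has dropped on to it (the click) (value of joint handnut below 0.4 rad and value of joint handnut_rise below -0.0055 m), for 0.1 s.
At the end, for the whole second after the job is handed in: The nut, engaged below the thread start, is turned home to within 0.3 rad of its stop (joint above 3.5, sunk by more than 11.8 mm) and at rest; the other pot's nut has turned its arm end less than 20 mm and no bystander has moved more than 30 mm (value of joint handnut above 3.5 rad and value of joint handnut_rise below -0.0118 m and velocity of joint handnut between -0.1 and 0.1 rad/s and not (distance of shut_nut_end from where it was at the start of the episode above 0.02 m) and not (distance of cartridge_mid from where it was at the start of the episode above 0.03 m) and not (distance of beaker_mid from where it was at the start of the episode above 0.03 m) and not (distance of wash_bottle_mid from where it was at the start of the episode above 0.03 m) and not (distance of spanner_mid from where it was at the start of the episode above 0.03 m) and not (distance of o_ring_mid from where it was at the start of the episode above 0.03 m) and not (distance of brush_mid from where it was at the start of the episode above 0.03 m) and not (distance of hanger_mid from where it was at the start of the episode above 0.03 m)); the robot touches nothing.
It fails at once if the other pot's tight nut is turned (its arm end moves more than 20 mm) (distance of shut_nut_end from where it was at the start of the episode above 0.02 m).
It fails at once if a thing on the bench is knocked away (moved more than 30 mm) (distance of any of cartridge_mid, beaker_mid, wash_bottle_mid, spanner_mid, o_ring_mid, brush_mid, hanger_mid from where it was at the start of the episode above 0.03 m).
It also fails if it takes over 48 s, if anything falls off the work surface, if the arm or the gripper's body presses on something with over 40 N, if the wrist force passes 120 N, or if a joint passes its speed limit or range.

### The arm

A 6-joint arm with a two-finger parallel gripper is mounted at the origin on the work surface. World frame = base frame: x ahead of the robot, y to its left, z up, the work surface at z = 0. Lengths are in m, angles in degrees, forces in N, time in s.
With the tool pointing down it reaches from about 0.35 to 0.875 m from the base axis. Payload 4.2 kg.
Tool frame: the origin (TCP) lies midway between the tips of the shut fingers; the grasp point (between the pads) lies 19 mm behind it (r.tcp_to_grasp is the distance from the TCP to the grasp point, in m); z points along the fingers, x is the direction in which the jaws open and shut, and the axes are right-handed (so a half turn about z gives the same grasp; the last joint's range is limited). The gripper opens to 85 mm and grips with 20 to 120 N. Pads are 22 mm wide; open, the fingers measure 114 mm over their backs; the gripper's body (76 mm by 85 mm) begins 54 mm behind the grasp point. The pads swing forward as they close: fully open they stand 13 mm farther back than shut.
Start: joints at [83.514, 22.042, 0.453, 0, -68.411, -14.817], TCP at [0.227, 0.582, 0.231] pointing down, gripper open.
Joint ranges: [-179.83, 179.83], [-69.29, 118.12], [-61.27, 80.66], [-181.25, 117.63], [-171.15, -9.14], [-177.46, 177.46]. Speed limits (degrees/s): [159.86, 159.86, 180, 180, 180, 180].

### API

Orientations are given as [roll, pitch, yaw] about the fixed x, y, z axes, in that order (R = Rz(yaw) Ry(pitch) Rx(roll)).
In Python, from rig import r gives the robot as it stands.
- The arm moves only by the shell command python3 -m jog 'ROWS' [FORCE]. ROWS is JSON, a list that holds one entry, the list of rows, each a list of 7 numbers: the turn, a rotation vector about the world's x, y, z each as a share of 5 degrees, from -1 to 1, then the shift along the world's x, y, z each as a share of 5 cm, from -1 to 1, then the closure, from 0 (fully open) to 1 (shut). A call has 1 to 10 rows; each row shifts and turns the pose as measured when the row begins; what a row does not reach is not made up. A row lasts 1/8 s, in which the tool goes at most 62.5 mm and 10.7 degrees, less where a joint would pass 70% of its speed; a pose out of reach is approached as far as the arm can. A call with a number of a shift or a turn outside -1 to 1 is refused whole. A call with a gripper value outside its range is refused whole. The fingers move at their own pace and stop on an object; FORCE is the grip in N (left out, the last holds). Time passes only in rows, so rows that do not move let the fingers close. It gives the time, the measured TCP pose, the force and the opening at its end, in the units of the state.
- r.sense(): the state, without advancing time (a new reading comes with each control period).
- r.get_image(name): name is "scene" or "top" or "wrist"; returns (picture, depth): 384x512x3 uint8, red, green, blue; 384x512 float32, m along the optical axis (not along the pixel's ray), 0 where there is no reading.
- r.camera_params(name): a dict with "intrinsics" (3x3 intrinsics, pixels), "xyz" and "rotation" of the camera in the world; the wrist camera has in their place "tool_from_camera" (4x4, takes a point from camera to tool coordinates, whose origin is the TCP and whose axes are the tool frame's). Camera axes: x right, y up, looking along -z (the intrinsics and any distortion apply to the point x, -y, -z); pixel columns grow to the right and rows downward; lengths in m; the calibration is good to about 2 mm. The wrist camera is an equidistant fisheye: a pixel r from the principal point sees the ray r / f radians off the axis. A picture is of the moment at which its call begins: read the wrist's pose just before it. camera_params takes no time and is no camera call.
- r.close_job(): hands the job in, once; it reports no verdict.
The state is a dict: "clock": time; "joint_positions": joint angles; "qvel": joint speeds; "effort": joint torques, N m; "ee_pos": TCP position; "eef_rot": TCP orientation; "force": force on the tool from outside, world axes, zero at the start; "ft_torque": the same for the moment, N m; "width": opening from 0.0 (shut) to 1.0 (fully open).
Only numpy, scipy, OpenCV 4.12 (cv2) and the standard library are available. Lean on these libraries where they do the work, as an engineer would, in place of code of your own. Each camera call takes 0.05 s, during which the arm holds its last target. There are 200 camera calls.

## Working session

There is one attempt and no reset: what is moved stays moved. The work goes in short steps, Python scripts to look and compute and a shell command to move; the robot and the scene stay as the last step left them, time stands still between calls to the robot, and variables do not carry over. Pictures are saved under pics/ and viewed, about 8 in all and at most 12, crops included, and the job is handed in when it is done.

```bash
mkdir -p pics; ls
python3 - <<'E'
from rig import r
import cv2,numpy as np
for n in ("scene","top"):
    im,d=r.get_image(n); cv2.imwrite(f"pics/{n}0.png",im[:,:,::-1]); np.save(f"pics/{n}0.npy",d)
    print(n,r.camera_params(n))
print(r.sense())
E
```

```text
pics
scene {'intrinsics': array([[350.18789502,   0.        , 255.09738106],
       [  0.        , 350.18789502, 184.61815959],
       [  0.        ,   0.        ,   1.        ]]), 'xyz': array([ 1.2415113 , -0.42180648,  0.74197835]), 'rotation': array([50.84266885, -0.85452808, 55.99825792])}
top {'intrinsics': array([[426.93089304,   0.        , 253.8076896 ],
       [  0.        , 426.93089304, 196.11263613],
       [  0.        ,   0.        ,   1.        ]]), 'xyz': array([ 0.39045173, -0.00989257,  1.57091193]), 'rotation': array([  9.28182801,  -0.33162204, -90.02325023])}
{'clock': 0.1, 'joint_positions': array([ 8.35129381e+01,  2.20872667e+01,  3.87054511e-01, -2.32633294e-02,
       -6.84095442e+01, -1.48143050e+01]), 'qvel': array([-0.09161564, -0.16519961,  0.13019081,  0.05614104, -0.04406811,
       -0.01534959]), 'effort': array([-6.20391311e-04, -3.93320632e+01,  1.88927865e+01,  4.19791862e+00,
       -2.60829089e-03,  3.77656477e-06]), 'ee_pos': array([0.22687345, 0.5818193 , 0.23032289]), 'eef_rot': array([-1.79992832e+02, -1.11636204e-01, -1.11309955e+02]), 'force': array([-0.90518889,  0.37285159, -0.36531019]), 'ft_torque': array([ 0.00321167,  0.01186707, -0.05551629]), 'width': 0.9978277723334545}
```

View pics/top0.png

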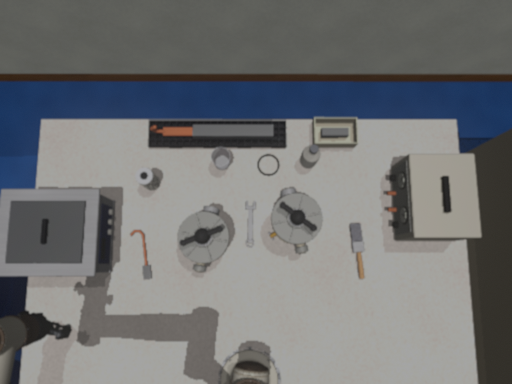

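View pics/scene0.png

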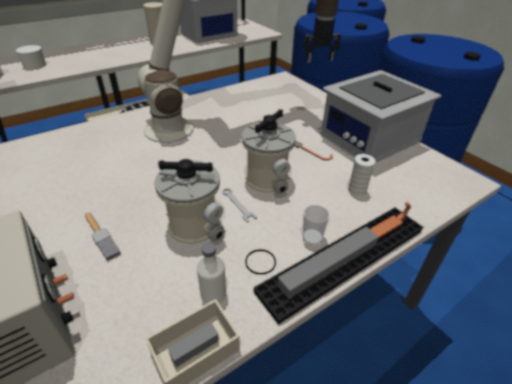

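The top view shows two pots, with nut hubs near (202,236) on the left and (297,217) on the right. The scene view shows the same two pots. Next I'll measure them using depth.

```bash
cat > h.py <<'E'
import numpy as np,cv2
from rig import r
from scipy.spatial.transform import Rotation as R
def cloud(n,d):
    p=r.camera_params(n);K=p["intrinsics"];v,u=np.mgrid[:384,:512]
    c=np.stack([(u-K[0,2])/K[0,0]*d,-(v-K[1,2])/K[1,1]*d,-d],-1)
    return c@R.from_euler("xyz",p["rotation"],degrees=True).as_matrix().T+p["xyz"]
def nut(n,im,d,c,zlo=.192):
    P=cloud(n,d); m=(d>0)&(np.hypot(P[...,0]-c[0],P[...,1]-c[1])<.09)&(P[...,2]>zlo)&(P[...,2]<.27)&(im.max(-1)<75)
    q=P[m]; a=q[:,:2]; 
    (cx,cy),(w,h),t=cv2.minAreaRect((a*1000).astype(np.float32))
    e=np.linalg.eigh(np.cov(a.T))[1][:,1]
    return len(q),[cx/1000,cy/1000],a.mean(0),(w,h),np.degrees(np.arctan2(e[1],e[0]))%180,np.percentile(q[:,2],[10,50,70,90,98])
E
python3 - <<'E'
from h import *
np.set_printoptions(precision=4,suppress=True)
d=np.load("pics/top0.npy");P=cloud("top",d)
C=[P[236,202],P[217,297]];print(C)
for n in("top","scene"):
    d=np.load(f"pics/{n}0.npy");im=cv2.imread(f"pics/{n}0.png")
    for c in C: print(n,*nut(n,im,d,c))
im=cv2.imread("pics/top0.png");a=cv2.resize(im[180:280,160:340],None,fx=4.4,fy=4.4,interpolation=2);cv2.imwrite("pics/topc.png",a)
E
```

```text
[array([0.4825, 0.1439, 0.2363]), array([ 0.5438, -0.1551,  0.2215])]
top 324 [0.4845947570800781, 0.14720672607421875] [0.4841 0.1462] (46.23354721069336, 131.61334228515625) 110.61243576330155 [0.2212 0.2332 0.2353 0.2379 0.241 ]
top 313 [0.5462564086914062, -0.15692453002929688] [ 0.545  -0.1564] (131.73861694335938, 45.941009521484375) 53.125066374555686 [0.2123 0.2219 0.2237 0.2266 0.2293]
scene 313 [0.497323974609375, 0.14588296508789061] [0.5001 0.1371] (35.80603790283203, 130.51866149902344) 107.42291256140656 [0.2059 0.2276 0.2332 0.2365 0.2389]
scene 548 [0.556507080078125, -0.16322463989257813] [ 0.5578 -0.1621] (134.29641723632812, 31.928979873657227) 53.538158881077415 [0.201  0.2161 0.2215 0.2253 0.228 ]
```

View pics/topc.png

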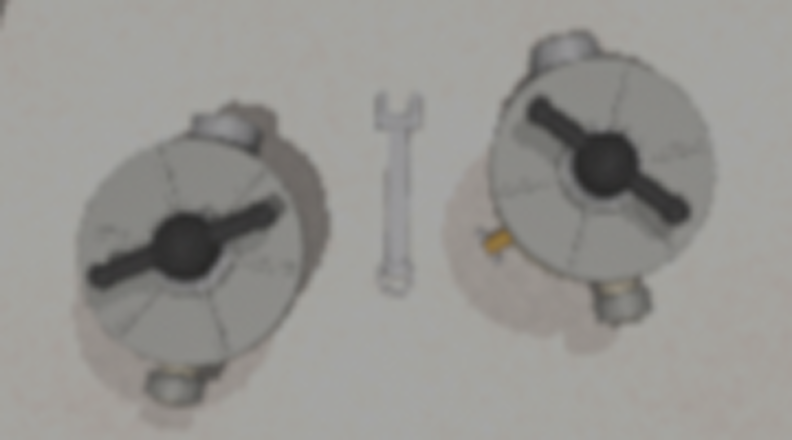

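The left pot's nut is about 12 mm higher than the right one's, so that is the one to turn. Its axis is near (0.486, 0.147) and its bar lies at about 110°. I'll push with closed fingers at r≈46 mm. Going anticlockwise from 45° pushes arm A (110°); reversing then pushes arm B clockwise with no need to lift. First move: lift and travel over.

```bash
python3 -m jog '[[[0,0,0,0,0,1,1],[0,0,0,0,0,1,1],[0,0,0,0,-0.3,1,1],[0,0,0,0.7,-0.9,0,1],[0,0,0,0.7,-0.9,0,1],[0,0,0,0.7,-0.9,0,1],[0,0,0,0.7,-0.9,0,1],[0,0,0,0.7,-0.9,0,1],[0,0,0,0.7,-0.9,0,1],[0,0,0,0.7,-0.9,0,1]]]' 40
```

```text
clock: 1.35
ee_pos: [0.4736, 0.2416, 0.3777]
eef_rot: [180.0, -0.8, -110.9]
force: [0.4, 0.9, -0.6]
width: -0.001
```

```bash
python3 -m jog '[[[0,0,0,0.45,-0.6,0,1],[0,0,0,0.45,-0.6,-0.4,1],[0,0,0,0,0,-0.8,1],[0,0,0,0,0,-0.8,1],[0,0,0,0,0,0,1]]]'
python3 - <<'E'
from h import *
s=r.sense();print(s["ee_pos"])
im,d=r.get_image("scene");cv2.imwrite("pics/s1.png",cv2.resize(im[80:240,190:340,::-1],None,fx=4,fy=4)[:600])
im,d=r.get_image("wrist");cv2.imwrite("pics/w1.png",im[:,:,::-1]);print(r.camera_params("wrist"))
E
```

```text
clock: 1.98
ee_pos: [0.5209, 0.1746, 0.2733]
eef_rot: [179.9, -0.9, -111.3]
force: [-0.0, -0.4, 1.2]
width: 0.005
[0.5208682  0.17456856 0.2733098 ]
{'intrinsics': array([[297.31863964,   0.        , 252.26663768],
       [  0.        , 297.31863964, 187.88508899],
       [  0.        ,   0.        ,   1.        ]]), 'tool_from_camera': array([[ 9.99999785e-01,  4.24963031e-04,  5.00331773e-04,
         8.75731292e-04],
       [ 5.45023636e-04, -9.62302609e-01, -2.71980500e-01,
        -6.84380830e-02],
       [ 3.65888913e-04,  2.71980714e-01, -9.62302633e-01,
        -1.42002548e-01],
       [ 0.00000000e+00,  0.00000000e+00,  0.00000000e+00,
         1.00000000e+00]])}
```

View pics/w1.png

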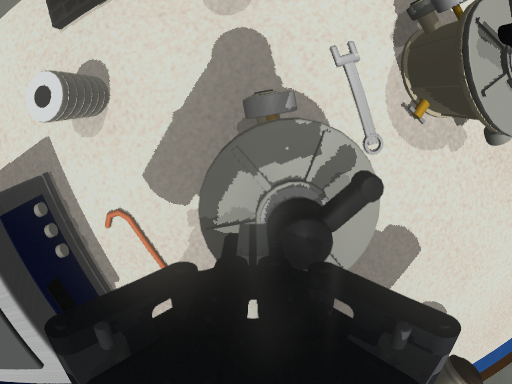

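The wrist view shows the hub top near (306,238), arm B's end near (370,186), and the shut fingertips near (250,235) in the free sector. Converting those pixels gives a better nut axis.

Run:
```python
from h import *
s=r.sense();p=r.camera_params("wrist");K=p["intrinsics"];T=p["tool_from_camera"]
W=R.from_euler("xyz",s["eef_rot"],degrees=True).as_matrix()
for u,v,z in((306,238,.239),(370,186,.235)):
    a,b=u-K[0,2],v-K[1,2];rr=np.hypot(a,b);t=rr/K[0,0]
    ray=np.array([a/rr*np.sin(t),-b/rr*np.sin(t),-np.cos(t)])
    D=W@T[:3,:3]@ray;O=W@T[:3,3]+s["ee_pos"];print(O+D*(z-O[2])/D[2])
```

```text
[0.49276955 0.14728541 0.239     ]
[0.50975925 0.09344755 0.235     ]
```

```bash
python3 -m jog '[[[0,0,0,0.07,0.06,-0.5,1],[0,0,0,0,0,-0.5,1],[0,0,0,0,0,-0.5,1],[0,0,0,0,0,0,1],[0,0,0,-0.24,0.2,0,1],[0,0,0,-0.31,0.11,0,1],[0,0,0,-0.33,0,0,1],[0,0,0,0,0,0,1]]]'
```

```text
clock: 3.08
ee_pos: [0.4866, 0.2013, 0.2176]
eef_rot: [-178.6, 0.8, -110.9]
force: [0.2, -0.2, 0.3]
width: -0.002
```

```bash
python3 -m jog '[[[0,0,0,0.1,-0.12,0,1],[0,0,0,0,0,-0.2,1],[0,0,0,0,0,-0.2,1],[0,0,0,0,0,0,1]]]'
```

```text
clock: 3.58
ee_pos: [0.492, 0.1943, 0.1957]
eef_rot: [-178.7, 0.7, -111.0]
force: [0.1, 0.2, 0.2]
width: 0.0
```

```bash
python3 -m jog '[[[0,0,0,-0.23,0,0.05,1],[0,0,0,-0.31,-0.11,0,1],[0,0,0,-0.25,-0.21,0,1],[0,0,0,0,0,0,1]]]'
```

```text
clock: 4.08
ee_pos: [0.4535, 0.1799, 0.2003]
eef_rot: [-178.3, 1.2, -110.9]
force: [0.8, -0.3, 0.5]
width: 0.004
```

```bash
python3 -m jog '[[[0,0,0,-0.16,-0.3,-0.03,1],[0,0,0,-0.06,-0.32,-0.03,1],[0,0,0,0.05,-0.25,0,1],[0,0,0,0,0,0,1]]]'
python3 - <<'E'
from h import *
print(r.sense()["ee_pos"],r.sense()["force"])
im,d=r.get_image("wrist");cv2.imwrite("pics/w2.png",im[:,:,::-1])
im,d=r.get_image("scene");cv2.imwrite("pics/s2.png",cv2.resize(im[90:230,140:340,::-1],None,fx=4,fy=4))
E
```

```text
clock: 4.58
ee_pos: [0.4443, 0.1362, 0.1979]
eef_rot: [-178.3, 1.5, -110.9]
force: [-0.1, 0.2, -0.5]
width: -0.001
[0.44433921 0.13622937 0.19792896] [-0.12154527  0.24903282 -0.50823284]
```

View pics/s2.png

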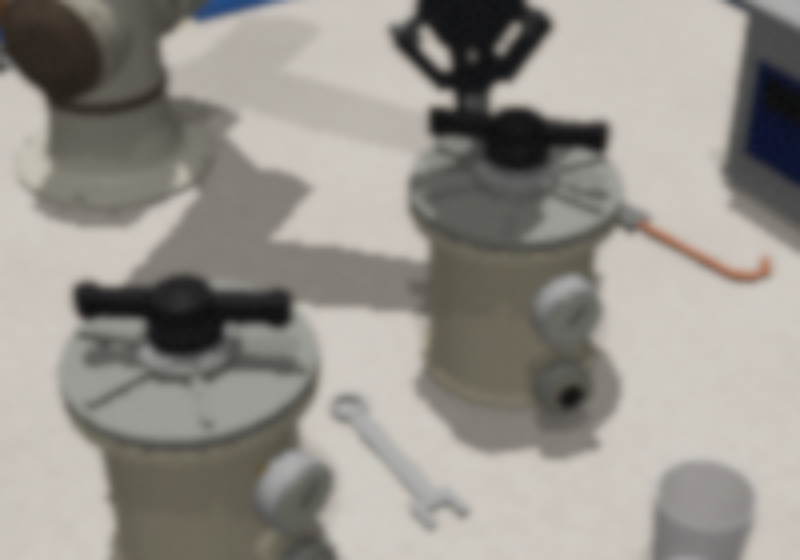

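View pics/w2.png

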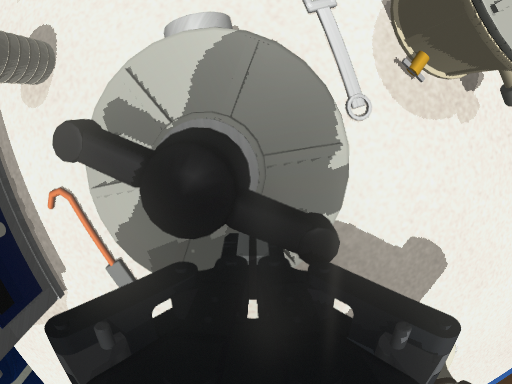

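The nut has turned. In the wrist view the hub is near (195,178), with bar ends at (75,140) and (322,238). The scene view suggests it is lower. I'll check the height and angle with depth.

```bash
cat >> h.py <<'E'
def look():
    np.set_printoptions(precision=4,suppress=True)
    im,d=r.get_image("scene");P=cloud("scene",d)
    for c in((.489,.147),(.549,-.158)):
        m=(d>0)&(np.hypot(P[...,0]-c[0],P[...,1]-c[1])<.02)&(P[...,2]>.205)&(im.max(-1)<75)
        z=P[m][:,2];print("hub top",len(z),np.percentile(z,[50,70,80,90,95]))
        n=nut("scene",im,d,c,.2);print(" ang",n[4])
E
python3 - <<'E'
from h import *
np.set_printoptions(precision=4,suppress=True)
look()
p=r.camera_params("scene")
im=cv2.imread("pics/scene0.png");d=np.load("pics/scene0.npy");P=cloud("scene",d)
for c in((.489,.147),(.549,-.158)):
    m=(d>0)&(np.hypot(P[...,0]-c[0],P[...,1]-c[1])<.02)&(P[...,2]>.205)&(im.max(-1)<75)
    print("before",np.percentile(P[m][:,2],[50,70,80,90,95]))
E
```

```text
hub top 373 [0.3648 0.411  0.4266 0.443  0.453 ]
 ang 36.540475917836176
hub top 169 [0.2241 0.2264 0.2272 0.2276 0.2279]
 ang 53.71245010916589
before [0.2333 0.2364 0.2373 0.2382 0.2391]
before [0.2232 0.2258 0.2269 0.2277 0.2282]
```

```bash
sed -i 's/(P\[...,2\]>.205)&(im/(P[...,2]>.205)\&(P[...,2]<.25)\&(im/' h.py
python3 - <<'E'
from h import *
look()
s=r.sense();p=r.camera_params("wrist");K=p["intrinsics"];T=p["tool_from_camera"]
W=R.from_euler("xyz",s["eef_rot"],degrees=True).as_matrix()
for u,v,z in((195,178,.230),(75,140,.226),(322,238,.226)):
    a,b=u-K[0,2],v-K[1,2];rr=np.hypot(a,b);t=rr/K[0,0]
    ray=np.array([a/rr*np.sin(t),-b/rr*np.sin(t),-np.cos(t)])
    D=W@T[:3,:3]@ray;O=W@T[:3,3]+s["ee_pos"];print(O+D*(z-O[2])/D[2])
E
```

```text
hub top 132 [0.2237 0.2291 0.2308 0.2326 0.2334]
 ang 36.53298764689845
hub top 175 [0.2236 0.2258 0.2269 0.2278 0.2283]
 ang 53.64522810070509
[0.4894 0.1422 0.23  ]
[0.5255 0.1898 0.226 ]
[0.4458 0.1029 0.226 ]
```

The nut dropped about 6 mm after being backed roughly 117°, so it has clicked. Now the finger goes clockwise to meet arm B and push it.

```bash
python3 -m jog '[[[0,0,0,-0.05,0.22,0,1],[0,0,0,0.06,0.32,0,1],[0,0,0,0.16,0.28,0,1],[0,0,0,0.25,0.21,0,1],[0,0,0,0.31,0.11,0,1],[0,0,0,0.33,0,0,1],[0,0,0,0,0,0,1]]]'
```

```text
clock: 5.65
ee_pos: [0.5019, 0.2008, 0.1966]
eef_rot: [-178.3, 1.3, -110.6]
force: [-0.5, 0.7, -0.4]
width: 0.001
```

```bash
python3 -m jog '[[[0,0,0,0.2,-0.28,0,1],[0,0,0,0.24,-0.22,0,1],[0,0,0,0.15,-0.28,0,1],[0,0,0,0.04,-0.32,0,1],[0,0,0,-0.08,-0.32,0,1],[0,0,0,0,0,0,1]]]'
```

```text
clock: 6.4
ee_pos: [0.5311, 0.1284, 0.197]
eef_rot: [-178.2, 1.7, -110.6]
force: [0.5, 0.8, -0.6]
width: -0.001
```

```bash
python3 -m jog '[[[0,0,0,-0.14,-0.22,0,1],[0,0,0,-0.24,-0.19,0,1],[0,0,0,-0.3,-0.1,0,1],[0,0,0,-0.32,0.02,0,1],[0,0,0,-0.3,0.13,0,1],[0,0,0,-0.24,0.2,0,1],[0,0,0,0,0,0,1]]]'
```

```text
clock: 7.28
ee_pos: [0.4485, 0.1177, 0.1984]
eef_rot: [-178.0, 1.6, -110.5]
force: [-0.3, 0.5, 0.4]
width: 0.001
```

```bash
python3 -m jog '[[[0,0,0,-0.03,0.25,-0.05,1],[0,0,0,-0.03,0.2,0,1],[0,0,0,0,0,0,1]]]'; python3 -m jog '[[[0,0,0,0.0,0.16,0,1],[0,0,0,0,0,0,1]]]'; python3 -m jog '[[[0,0,0,0.03,0.16,0,1],[0,0,0,0,0,0,1]]]'
```

```text
clock: 7.65
ee_pos: [0.4433, 0.1396, 0.1948]
eef_rot: [-178.2, 1.2, -110.5]
force: [0.2, -0.0, 0.3]
width: -0.002
clock: 7.9
ee_pos: [0.4429, 0.1476, 0.1941]
eef_rot: [-178.3, 1.1, -110.5]
force: [0.7, -0.2, 0.0]
width: 0.001
clock: 8.15
ee_pos: [0.4439, 0.1556, 0.1936]
eef_rot: [-178.4, 1.0, -110.6]
force: [-0.7, -0.1, 0.4]
width: 0.0
```

```bash
python3 -m jog '[[[0,0,0,0.04,0.16,0.03,1],[0,0,0,0,0,0,1]]]'; python3 -m jog '[[[0,0,0,0.06,0.14,0.02,1],[0,0,0,0,0,0,1]]]';  python3 -m jog '[[[0,0,0,0.08,0.13,0,1],[0,0,0,0,0,0,1]]]'
```

```text
clock: 8.4
ee_pos: [0.4443, 0.1622, 0.1942]
eef_rot: [-178.5, 0.7, -110.6]
force: [-0.9, -4.8, 0.9]
width: -0.001
clock: 8.65
ee_pos: [0.4427, 0.1634, 0.1936]
eef_rot: [-179.0, -0.3, -110.8]
force: [-1.1, -2.9, 2.6]
width: -0.003
clock: 8.9
ee_pos: [0.4421, 0.1636, 0.1932]
eef_rot: [-179.3, -1.4, -110.9]
force: [-1.3, -3.3, 2.7]
width: -0.003
```

It stalled with a contact force, and the implied total of about 4.9 rad fits the stop. I'll back the finger off, lift clear and check height and angle.

```bash
python3 -m jog '[[[0,0,0,-0.1,-0.3,0,1],[0,0,0,-0.1,-0.1,0.2,1],[0,0,0,-0.2,0,1,1],[0,0,0,-1,0,1,1],[0,0,0,-1,0,0.6,1],[0,0,0,0,0,0,1]]]'
python3 - <<'E'
from h import *
look()
for n in("scene","top"):
    im,d=r.get_image(n)
    for c in((.489,.147),(.549,-.158)): print(n,*nut(n,im[:,:,::-1],d,c))
    if n=="scene": cv2.imwrite("pics/s3.png",cv2.resize(im[90:230,140:340,::-1],None,fx=4,fy=4))
E
```

```text
clock: 9.65
ee_pos: [0.3274, 0.1453, 0.3359]
eef_rot: [-179.0, -0.4, -110.9]
force: [-0.2, -0.2, -0.2]
width: 0.003
hub top 94 [0.2228 0.2251 0.2263 0.2276 0.2279]
 ang 130.36975645046826
hub top 157 [0.2237 0.2262 0.227  0.2282 0.2288]
 ang 53.57874769437024
scene 241 [0.49108203125, 0.1433038787841797] [0.5032 0.1342] (45.258155822753906, 123.3350830078125) 130.48446560930492 [0.2015 0.2204 0.2228 0.2258 0.2283]
scene 550 [0.5555015869140625, -0.16205670166015626] [ 0.5573 -0.1621] (133.68006896972656, 37.67910385131836) 53.50984428179086 [0.2014 0.2162 0.2215 0.2254 0.228 ]
top 319 [0.4834920959472656, 0.14601861572265626] [0.483  0.1467] (44.521183013916016, 132.0888671875) 131.9042730011754 [0.2093 0.2213 0.2232 0.2263 0.229 ]
top 310 [0.5460842895507813, -0.15660317993164063] [ 0.5451 -0.1564] (131.995361328125, 45.14826202392578) 52.972707534721394 [0.211  0.2215 0.2233 0.2264 0.2293]
```

View pics/s3.png

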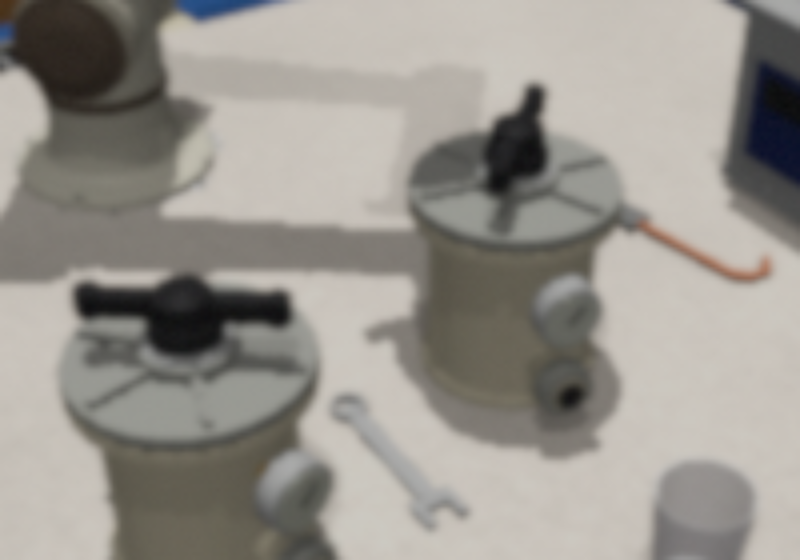

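The nut's height now matches the tight one within about 0.5 mm. Its bar stopped at 132° against a hard stall, and the tight nut's bar is still at 53°. The robot is clear, so I'm handing in.

```bash
python3 -c "
from rig import r
print(r.sense()['clock'],r.close_job())"
```

```text
the job is handed in; nothing more can be done
9.8 None
```

The job is handed in at 9.8 s, and my last checks show the left pot's nut home at its stop. `close_job` gave no verdict.

**What I did:** The raised nut was on the left pot, with its axis near (0.489, 0.147). I pushed one arm of its bar anticlockwise about 117° with closed fingers, and the nut dropped about 6 mm (the click). I then pushed the other arm clockwise about 275° until it stalled. At the stall, three further pushes at about 3–5 N barely moved it. After that I backed the fingers off and lifted clear.

**Last checks:**
- **Height:** the nut's median height in the top view is 0.2213 m against 0.2215 m for the tight nut. The scene camera puts its hub top within about 1 mm of the other.
- **Other nut:** the tight nut's bar is still at 53°, as at the start.
- **Bystanders:** I saw no sign that anything on the bench moved, but I didn't measure those positions again.

**Uncertainty:** Depth is only good to about 0.5 mm, while 0.3 rad of turn is about 0.4 mm of sink. So the proof that it is fully home rests mainly on the stall. The total turn fits too: it implies a starting angle near 1.0 rad, inside the stated 0.5–1.4.

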